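# Open the order printer's cover for a new paper roll

### The job

The order printer on the plating table is out of paper. With the fingertips, press its wide release tab (not the round feed button) so that the cover springs up, then push the cover all the way back until it is fully open and stays open by itself, ready for a new roll. Be gentle with the printer, and leave the paper rolls and everything else on the table standing where they are: nothing is to be picked up.

Things in the scene. Friction and masses are not known exactly. Their poses are not given: they have to be found in the camera images.
- printer: black order (receipt) printer fixed to the table, 205 mm deep (x), 145 wide (y), 140 high. Origin: centre of its underside. x points from its front to its back, y to the left seen from its front, z up. On the front ledge (height 130 mm, x -102 to -62 mm) are the release tab (right, -y) and the feed button (left, +y); behind it a grey cover shuts the paper well. Latch and spring are inside
- tab_top (a point): centre of the top of the grey release tab, a ribbed rectangular key 26 mm (x) by 40 mm (y) standing 10 mm above the ledge, at printer x -86, y -42, height 140 mm when up; the cover's front edge is 28 mm behind this centre. Axes as the printer's
- tab (a joint): travel of the release tab in m: 0 up, 0.008 pressed straight down to its stop. Spring: 1.8 N at first, 4.6 N at the stop; it returns by itself. At about 0.0045 it frees the cover, which then rises on its own within a second and stays up when the tab is let go
- feed_top (a point): centre of the top of the round feed button, 14 mm across, 4 mm above the ledge, at printer x -86, y +48, height 134 mm; not to be pressed. Axes as the printer's
- feed (a joint): travel of the feed button in m, 0 up to 0.003 pressed (1.5 to 3 N); it must stay below 0.002
- cover (a joint): angle of the cover in rad: 0 shut (level, latched until the tab is pressed), about 0.9 where the spring lifts it, 1.95 fully open on its stop, leaning back past upright. A free lid of 0.13 to 0.2 kg on a damped hinge: let go below 1.4 it sinks back to 0.9, beyond 1.65 it falls on to the stop, between it may stand. 1 to 2 N at the edge moves it
- cover_edge (a point): middle of the cover's front edge, 124 mm from the hinge; the cover is 141 mm wide, 10 mm thick (6 at the edge; this point at half of that). A lip 90 mm wide hangs 9 mm below the edge; a rubber roller 12 mm thick, 84 long, lies under the cover 106 mm from the hinge, reaching 15 mm below its underside. Axes turn with it: -x from hinge to edge, z out of its top
- cover_hinge (a point): middle of the hinge axis at the back of the cover, which runs along the printer's y, at printer x +66, height 128 mm. Axes as the printer's. The cover's front swings up and back (away from the front) about it
- roll_a: spare white paper roll standing on end, 75 mm across, 79 mm high, close to the printer's right (-y) side; to be left alone. Origin at the centre of its underside
- roll_b: the same, close to the printer's left (+y) side; to be left alone
- dish: white tasting bowl, 110 mm across, 28 mm high, to be left alone; origin under its centre
- steel_pot: open steel pot, 72 mm across, 85 mm high, to be left alone; origin under its centre
- shaker: aluminium shaker, 54 mm across, 82 mm high, to be left alone; origin under its centre
- squeeze_bottle: white sauce bottle, 58 mm across, 165 mm high, to be left alone; origin under its centre
- spatula: spatula lying on the table, 240 mm long, to be left alone; origin under its middle

How it is judged:
By the outcome, as a careful person would: the job done as asked, in the order asked, and still so for the second after the job is handed in, with the robot touching nothing.
It also fails if it takes over 45 s, if anything falls off the work surface, if the arm or the gripper's body presses on something with over 40 N, if the wrist force passes 120 N, or if a joint passes its speed limit or range.

### The arm

A 6-joint arm with a two-finger parallel gripper is mounted at the origin on the work surface. World frame = base frame: x ahead of the robot, y to its left, z up, the work surface at z = 0. Lengths are in m, angles in rad, forces in N, time in s.
With the tool pointing down it reaches from about 0.35 to 0.8 m from the base axis. Payload 7.3 kg.
Tool frame: the origin (TCP) lies between the finger pads; the fingertips stand 25 mm ahead of it and the grasp point (between the pads) lies 6 mm ahead of it (r.tip_extent is the distance from the TCP to the fingertips, in m); z points along the fingers, y is the line along which they close (so a half turn about z gives the same grasp; the last joint's range is limited). The gripper opens to 85 mm and grips with 20 to 120 N. Pads are 22 mm wide; open, the fingers measure 114 mm over their backs; the gripper's body (76 mm by 85 mm) begins 54 mm behind the grasp point. The pads swing forward as they close: fully open they stand 13 mm farther back than shut.
Start: joints at [1.048, 0.342, 1.524, -0, 1.275, -0.146], TCP at [0.193, 0.488, 0.256] pointing down, gripper open.
Joint ranges: [-2.53, 2.53], [-0.77, 2.02], [0.04, 2.7], [-1, 4.14], [0.28, 2.66], [-3.11, 3.11]. Speed limits (rad/s): [2.57, 2.57, 3.14, 3.14, 3.14, 3.14].

### API

Orientations are given as a unit quaternion [x, y, z, w].
In Python, from workcell import r, command_gripper, optics gives the robot as it stands. The module is installed in compiled form; this text tells all that it offers. Calls block until the motion is done:
- r.reach(position, orientation): joint-space move of the TCP to a pose.
- r.move_straight(position, orientation=None, speed=0.15, max_force=None): straight line of the TCP; orientation=None keeps the orientation; speed is the mean speed in m/s. With max_force (N) it stops when the force on the tool has changed by that much, and returns True; else False.
- r.movej(angles): joint-space move.
- command_gripper(opening, force=None): finger opening in m; force is the grip in N (None keeps the last); returns when the fingers have stopped.
- r.hold(seconds).
- r.solve_ik(position, orientation): joint angles nearest the present ones, or None.
- r.read_state(): the state.
- optics.get_image(name): name is "scene" or "top"; returns (picture, depth): 480x640x3 uint8, red, green, blue; 480x640 float32, m along the optical axis (not along the pixel's ray), 0 where there is no reading.
- optics.camera_model(name): a dict with "K" (3x3 intrinsics, pixels), "R" (3x3) and "t" (3): a world point X has camera coordinates R X + t. Camera axes: x right, y down, z forward; pixel columns grow to the right and rows downward; lengths in m; the calibration is good to about 2 mm. A picture is of the moment at which its call begins. camera_model takes no time and is no camera call.
A pose or a line that the arm cannot do raises r.PlanningError and nothing moves.
- r.finish_job(): hands the job in; it is judged then, once.
The state is a dict: "time_s": time; "joint_positions": joint angles; "dq": joint speeds; "tau": joint torques, N m; "eef_pos": TCP position; "eef_rot": TCP orientation; "contact_force": force on the tool from outside, world axes, zero at the start; "torque": the same for the moment, N m; "grip_width": finger opening in m; "grip_force": force on a finger pad.
Only numpy, scipy, OpenCV 4.12 (cv2) and the standard library are available. Lean on these libraries where they do the work, as an engineer would, in place of code of your own. Each camera call takes 0.05 s, during which the arm holds its last target. There are 200 camera calls.

## Working session

There is one attempt and no reset: what is moved stays moved. The work goes in short steps, each a Python script; the robot and the scene stay as the last script left them, time stands still between calls to the robot, and variables do not carry over. Pictures are saved under pics/ and viewed, at most 10 in all, crops included, and the job is handed in when it is done.

```bash
mkdir -p pics; python3 - <<'E'
from workcell import r,optics
import cv2,numpy as np
for n in("scene","top"):
    p,d=optics.get_image(n);cv2.imwrite(f"pics/{n}0.png",p[:,:,::-1]);np.save(f"{n}0.npy",d)
    c=optics.camera_model(n);print(n,c["K"].tolist(),(-c["R"].T@c["t"]).round(3),c["R"].round(3).tolist())
    np.savez(f"{n}cam.npz",**{k:c[k] for k in"KRt"})
s=r.read_state();print(s["time_s"],s["eef_pos"],s["eef_rot"],s["contact_force"],r.tip_extent)
E
```

```text
scene [[449.04734289372215, 0.0, 313.3114892198356], [0.0, 449.04734289372215, 243.2018768804357], [0.0, 0.0, 1.0]] [0.982 0.328 0.989] [[-0.512, 0.859, -0.007], [0.709, 0.418, -0.568], [-0.485, -0.295, -0.823]]
top [[525.0458898125496, 0.0, 316.77187513150886], [0.0, 525.0458898125496, 236.36309769442846], [0.0, 0.0, 1.0]] [ 0.203 -0.017  1.386] [[-0.011, -1.0, -0.0], [-0.98, 0.011, -0.198], [0.198, -0.002, -0.98]]
0.1 [0.19298905 0.48789969 0.25567879] [ 1.87275877e-01  9.82307105e-01 -6.65782972e-04 -2.34059157e-04] [-0.44592115  0.56935621  0.15872857] 0.025
```

View pics/scene0.png

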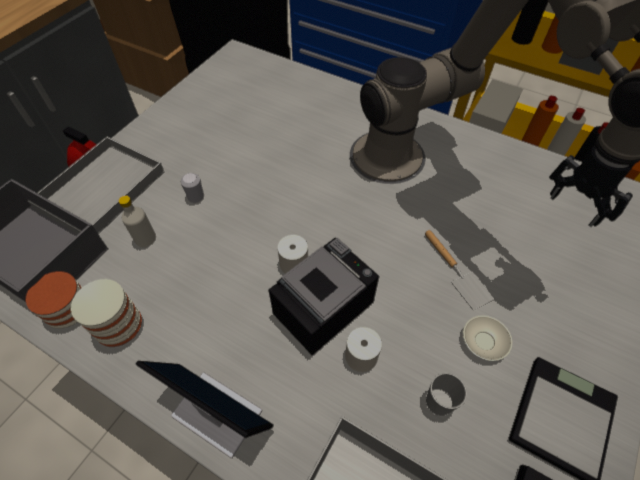

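View pics/top0.png

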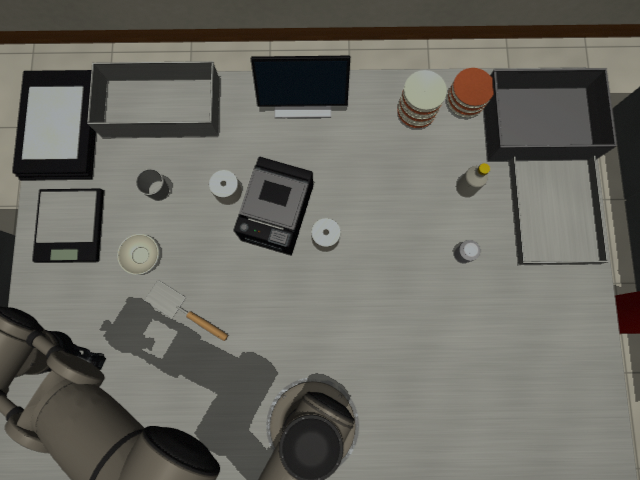

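The printer is at about (325,290) in scene and (275,205) in top, with its front facing the robot. The tab is at about (280,237) and the feed button at about (243,227) in top. I'll enlarge both.

```bash
python3 - <<'E'
import cv2,numpy as np
a=cv2.imread("pics/scene0.png")[225:355,260:390];b=cv2.imread("pics/top0.png")[145:265,200:350]
a=cv2.resize(a,None,fx=4.6,fy=4.6,interpolation=cv2.INTER_CUBIC);b=cv2.resize(b,None,fx=5,fy=5,interpolation=cv2.INTER_CUBIC)
a=np.clip(a*1.6,0,255);b=np.clip(b*1.6,0,255)
cv2.imwrite("pics/sc.png",a);cv2.imwrite("pics/tc.png",b)
E
```

```text
[ WARN:0@0.077] global loadsave.cpp:1063 imwrite_ Unsupported depth image for selected encoder is fallbacked to CV_8U.
```

View pics/sc.png

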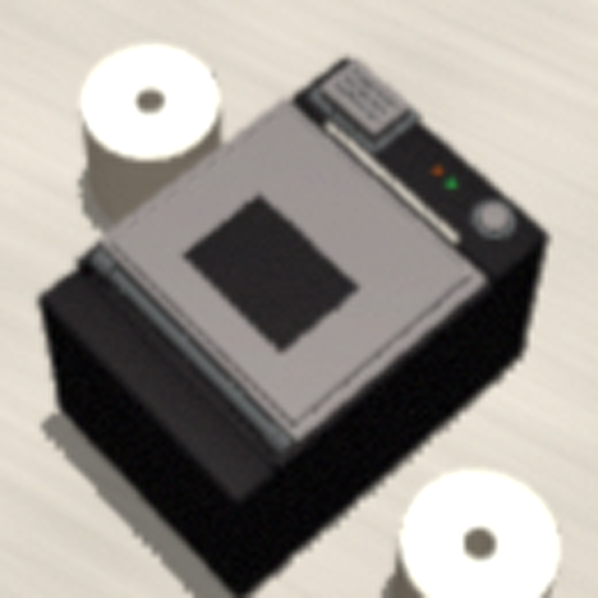

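View pics/tc.png

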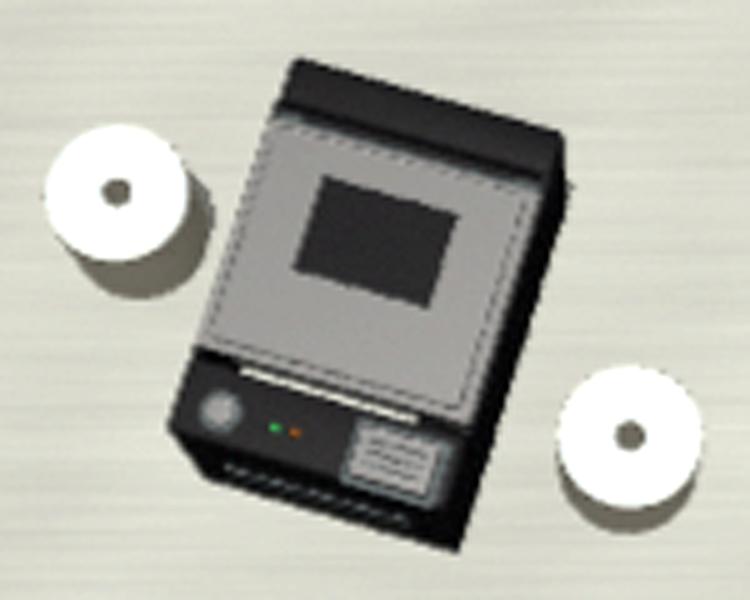

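Crop pixels (scene / top): tab centre (365,98) / (398,462), feed button (494,217) / (221,410), cover front-left corner (483,283) / (203,350), cover front-right (298,103) / (465,422). I'll triangulate these and fit the printer pose.

```bash
cat >h.py <<'E'
import numpy as np,cv2
cam={n:dict(np.load(f"{n}cam.npz")) for n in("scene","top")}
P={n:c["K"]@np.c_[c["R"],c["t"]] for n,c in cam.items()}
def tri(s,t):
    X=cv2.triangulatePoints(P["scene"],P["top"],np.array(s,float).reshape(2,1),np.array(t,float).reshape(2,1))[:,0];return X[:3]/X[3]
def proj(n,X):
    q=P[n]@np.r_[X,1];return q[:2]/q[2]
E
python3 - <<'E'
from h import *
from scipy.optimize import least_squares
pts={"tab":((365,98),(398,462),(-86,-42,140)),"feed":((494,217),(221,410),(-86,48,134)),"cfl":((483,283),(203,350),None),"cfr":((298,103),(465,422),None),
"ra":((150,100),(630,435),None),"rb":((480,542),(117,192),None),"wedgeL":((240,500),(296,60),(102.5,72.5,None)),"wedgeR":((45,298),(562,133),(102.5,-72.5,None))}
W={}
for k,(s,t,m) in pts.items():
    s=np.array(s)/4.6+[260,225]-.4;t=np.array(t)/5+[200,145]-.4
    X=tri(s,t);W[k]=X;print(k,X.round(4),[ (proj(n,X)-u).round(1) for n,u in(("scene",s),("top",t))])
def f(p):
    o=[]
    for k,(s,t,m) in pts.items():
        if m is None:continue
        c,s_=np.cos(p[2]),np.sin(p[2]);x,y=m[0]/1e3,m[1]/1e3
        o+=[p[0]+c*x-s_*y-W[k][0],p[1]+s_*x+c*y-W[k][1]]
    return o
q=least_squares(f,[.5,.07,0]);print(q.x,(np.array(q.fun)*1e3).round(1))
E
```

```text
tab [0.4552 0.0733 0.1345] [array([-1.2, -0.1]), array([-0.8,  0.3])]
feed [0.4828 0.1601 0.1318] [array([-1.2, -0.1]), array([-0.7,  0.3])]
cfl [0.5146 0.1706 0.1255] [array([-1.3, -0.1]), array([-0.8,  0.3])]
cfr [0.4744 0.0426 0.132 ] [array([-2.4, -0.3]), array([-1.5,  0.7])]
ra [ 0.4794 -0.0412  0.0778] [array([-1. , -0.1]), array([-0.6,  0.3])]
rb [0.6115 0.2237 0.0773] [array([-1.2, -0.1]), array([-0.7,  0.3])]
wedgeL [0.6665 0.1267 0.121 ] [array([-1.3, -0.1]), array([-0.7,  0.3])]
wedgeR [ 0.6259 -0.0073  0.1208] [array([-1.7, -0.2]), array([-1. ,  0.5])]
[ 0.54925205  0.08916039 -0.29615443] [-0.5  0.8 -1.8  0.1  1.9  1.9  0.3 -2.8]
```

The fit agrees to within 3 mm: printer at (0.549, 0.089), yaw −0.296, and heights consistent with the text. Next I'll close the fingers, align with the printer axes, and press the tab under force guard.

```bash
cat >>h.py <<'E'
from scipy.spatial.transform import Rotation
PX,PY,YAW=.5493,.0892,-.2962
def w(x,y,ztip):  # printer mm -> TCP world
    c,s=np.cos(YAW),np.sin(YAW);x,y=x/1e3,y/1e3
    return [PX+c*x-s*y,PY+s*x+c*y,ztip/1e3+.025]
ph=(YAW+np.pi)/2   # axis angle: tool y along printer +y, tool x along -x
Q=[np.cos(ph),np.sin(ph),0,0]
def st(r,l=""):
    s=r.read_state();p=s["eef_pos"];print(l,round(s["time_s"],2),p.round(4),"F",s["contact_force"].round(2),s["grip_width"].round(4) if hasattr(s["grip_width"],'round') else s["grip_width"])
    return s
E
python3 - <<'E'
from h import *
from workcell import r,command_gripper,optics
command_gripper(0.0,20)
r.reach(w(-89,-42,200),Q);st(r,"above")
r.move_straight(w(-89,-42,152),speed=.08);s=st(r,"near")
p,d=optics.get_image("scene");cv2.imwrite("pics/near.png",cv2.resize(p[170:330,250:450,::-1],None,fx=3.6,fy=3.6,interpolation=cv2.INTER_CUBIC))
p,d=optics.get_image("top");cv2.imwrite("pics/neart.png",p[:,:,::-1])
E
```

```text
above 2.64 [0.4519 0.0757 0.2251] F [-0.12  0.21  0.55] -1.4055078613023026e-05
near 3.39 [0.4522 0.0751 0.1773] F [-0.55 -0.33 -0.25] 0.00012750314389299518
```

View pics/near.png

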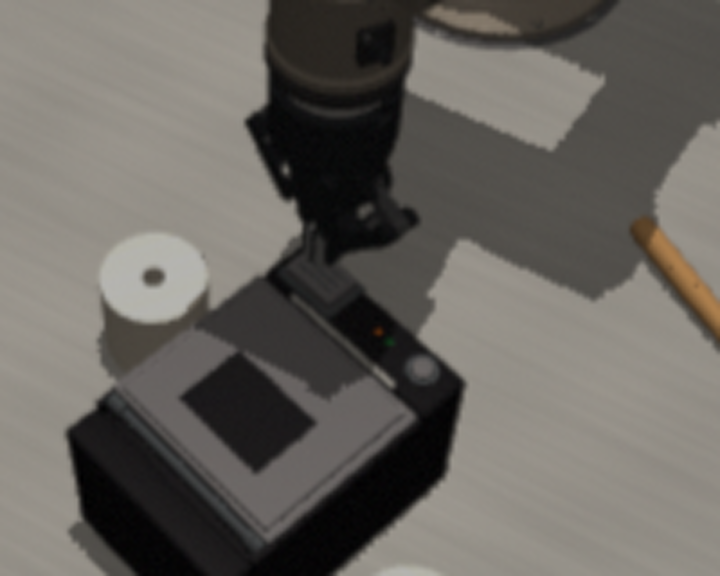

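The closed fingertips, at about (320,258) in the crop, hover over the ribbed tab, centred at about (325,280). They're well clear of the feed button at (422,368) and sit slightly to the front, so I'll shift 3 mm back and press.

```bash
python3 - <<'E'
from h import *
from workcell import r,command_gripper,optics
r.move_straight(w(-86,-42,150),speed=.05)
hit=r.move_straight(w(-86,-42,132),speed=.02,max_force=1.6);s=st(r,f"hit {hit}")
z=s["eef_pos"][2]*1e3-25
if hit and z>134:
    for k in range(8):
        z-=1;r.move_straight(w(-86,-42,z),speed=.02,max_force=6);s=st(r,k)
        if s["eef_pos"][2]<.1585 or s["contact_force"][2]>6.5:break
    r.hold(.4);r.move_straight(w(-92,-42,z+12),speed=.05);r.move_straight(w(-100,-42,190),speed=.12);st(r,"up")
p,d=optics.get_image("scene");cv2.imwrite("pics/pressed.png",cv2.resize(p[170:330,250:450,::-1],None,fx=3.6,fy=3.6,interpolation=cv2.INTER_CUBIC))
E
```

```text
hit True 4.33 [0.4547 0.0742 0.1638] F [1.02 0.18 2.02] -9.910891087855162e-05
0 4.58 [0.4547 0.0741 0.1628] F [0.32 0.11 0.92] -8.467298058625765e-05
1 4.83 [0.4547 0.0741 0.1618] F [-1.08  0.92  2.25] -0.00018261361289207957
2 5.08 [0.4547 0.0742 0.1607] F [-0.63 -0.96  0.85] -0.00037465080785021226
3 5.33 [0.4547 0.0741 0.1599] F [-1.52  0.76  3.55] -9.835403304846143e-05
4 5.58 [0.4547 0.0741 0.1588] F [-1.2   0.28  3.83] 0.00015918765085616115
5 5.83 [0.4547 0.0741 0.1578] F [-2.16  1.    3.92] -0.0001508893177580082
up 7.18 [0.4412 0.0782 0.2146] F [-0.85 -0.15 -0.62] -9.278987449125462e-05
```

View pics/pressed.png

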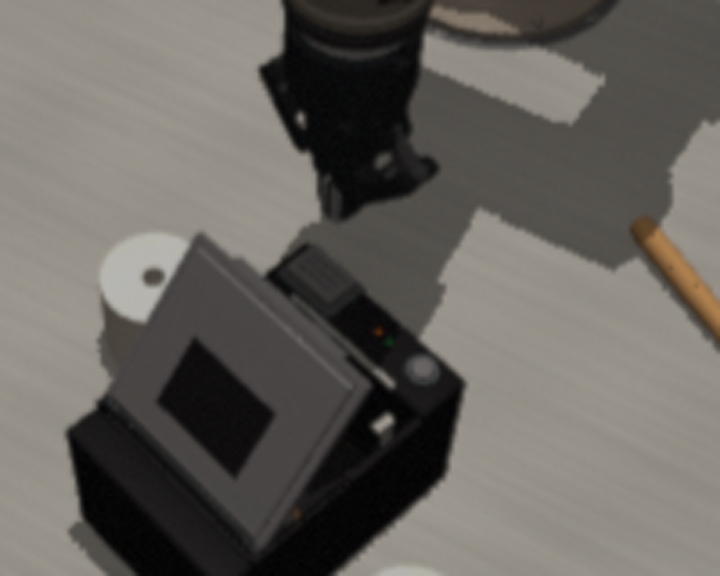

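The cover has sprung up, with its front edge running from (200,237) to (370,385), and the tab has returned. Now I'll push it back along the lip's arc.

```bash
python3 - <<'E'
from h import *
from workcell import r,command_gripper,optics
F=11
r.move_straight(w(-60-F,0,198),speed=.12);st(r,"front")
for x,z,v in((-25,202,.08),(10,218,.06),(45,228,.06),(72,228,.05),(82,228,.03)):
    h=r.move_straight(w(x-F,0,z),speed=v,max_force=9);st(r,(x,h))
    if h:break
p,d=optics.get_image("scene");cv2.imwrite("pics/push.png",cv2.resize(p[150:330,230:450,::-1],None,fx=3.3,fy=3.3,interpolation=cv2.INTER_CUBIC))
E
```

```text
front 7.82 [0.4808 0.1098 0.2222] F [-0.99  0.2   0.08] -3.343493505988064e-05
(-25, False) 8.41 [0.5145 0.0995 0.2268] F [-0.25  0.48 -0.16] 2.6937809797461755e-06
(10, False) 9.2 [0.5481 0.0895 0.2428] F [-0.69 -0.18  0.32] -5.982708824667307e-05
(45, False) 9.96 [0.5816 0.0793 0.2528] F [-0.03  0.45  0.32] 6.451849364789052e-05
(72, False) 10.65 [0.6076 0.0714 0.2528] F [-0.05  0.63 -0.21] 3.1119672942040204e-05
(82, False) 11.13 [0.6173 0.0684 0.2529] F [-0.63 -0.99  0.34] 0.0005187439485344737
```

View pics/push.png

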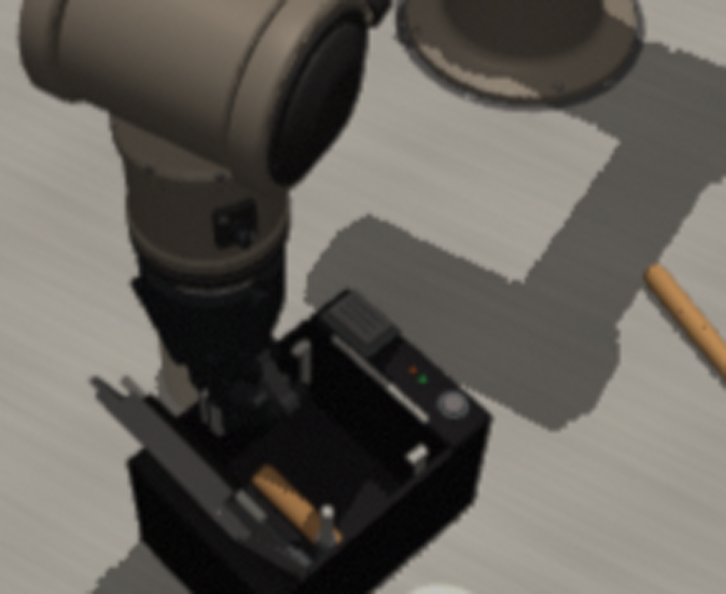

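The cover, from (95,380) to (310,570), leans back past upright. I'll retract to the front and clear, then check.

```bash
python3 - <<'E'
from h import *
from workcell import r,command_gripper,optics
r.move_straight(w(20,0,228),speed=.1)
r.move_straight(w(-90,0,250),speed=.15)
r.move_straight(w(-130,0,300),speed=.15)
r.hold(1);st(r,"clear")
p,d=optics.get_image("scene");q,_=optics.get_image("top")
a=cv2.resize(p[190:390,220:420,::-1],(400,400));b=cv2.resize(q[110:290,120:300+60,::-1],(400,300))
m=np.zeros((400,800,3),np.uint8);m[:,:400]=a;m[:300,400:]=b;cv2.imwrite("pics/end.png",m)
# edge height from depth
c=cam["scene"];v,u=np.mgrid[225:355,230:390];z=d[v,u]
X=(np.linalg.inv(c["K"])@np.stack([u*z,v*z,z]).reshape(3,-1)).T;X=(X-c["t"])@c["R"]
C,S=np.cos(YAW),np.sin(YAW);D=X-[PX,PY,0];L=np.c_[C*D[:,0]+S*D[:,1],-S*D[:,0]+C*D[:,1],X[:,2]]
L=L[(abs(L[:,1])<70)&(L[:,0]>40)&(L[:,0]<140)&(L[:,2]>.15)&(L[:,2]<.27)] if 0 else L[(abs(L[:,1])<.07)&(L[:,0]>.04)&(L[:,0]<.16)&(L[:,2]>.15)&(L[:,2]<.27)]
t=L[L[:,2]>np.percentile(L[:,2],90)];print(len(L),np.median(t,0).round(4),L[:,2].max())
e=t.mean(0);print("theta~",np.pi-np.arctan2(e[2]-.128,e[0]-.066))
E
```

```text
clear 14.32 [0.4249 0.1271 0.325 ] F [0.65 0.31 1.21] -0.00023385560443749568
844 [0.1067 0.002  0.2457] 0.2481063081374776
theta~ 1.9079015077857622
```

View pics/end.png

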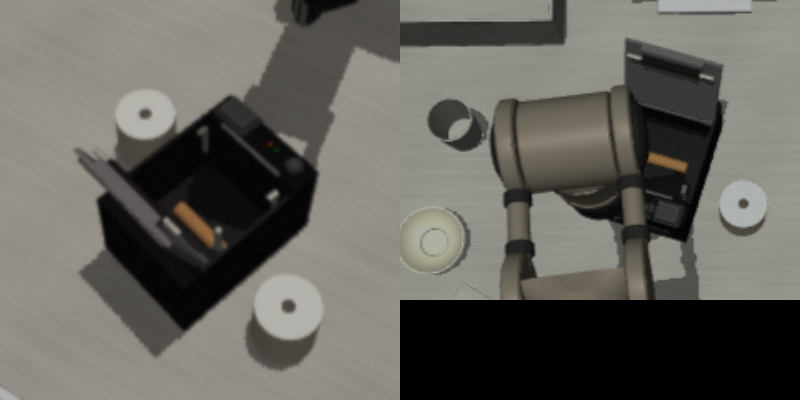

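The cover stands open by itself at about 1.91 rad measured (stop at 1.95). The rolls haven't moved and the arm is clear.

```bash
python3 -c "
from workcell import r
print(r.finish_job())"
```

```text
the job is handed in; nothing more can be done
None
```

I pressed the release tab, the cover sprang up, and I pushed it back until it stood open by itself (measured at about 1.91 rad, stop at 1.95); nothing else was touched, and the job was handed in at about 14 s.

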